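# Lay out the cassettes for embedding, rush case first

### The job

Lay out the embedding round: set each of the four closed rectangular tissue cassettes on the cooling block whose top has its own colour, label side up, flat, centred and lengthwise along the block. The red one is the rush case: it must be lying on its block before any other cassette is set on its own. Set the cassettes down rather than dropping them, and leave the opened-out empty red cassette and the round green capsule where they are.

Things in the scene. Friction and masses are not known exactly. Their poses are not given: they have to be found in the camera images.
- cassette_red: closed large red plastic tissue cassette, a loose flat rectangular box 52 x 36 x 12 mm, about 30 g, rows of small dark slots and a white strip across one end on its top. Origin: centre of its underside; x along its 52 mm length (white strip at +x), y across its 36 mm width, z up. Starts flat on the table, label up, at any yaw up to 1.2 rad either way.
- cassette_yellow: closed large yellow plastic tissue cassette, a loose flat rectangular box 52 x 36 x 12 mm, about 30 g, rows of small dark slots and a white strip across one end on its top. Origin: centre of its underside; x along its 52 mm length (white strip at +x), y across its 36 mm width, z up. Starts flat on the table, label up, at any yaw up to 1.2 rad either way.
- cassette_green: closed large green plastic tissue cassette, a loose flat rectangular box 52 x 36 x 12 mm, about 30 g, rows of small dark slots and a white strip across one end on its top. Origin: centre of its underside; x along its 52 mm length (white strip at +x), y across its 36 mm width, z up. Starts flat on the table, label up, at any yaw up to 1.2 rad either way.
- cassette_blue: closed large blue plastic tissue cassette, a loose flat rectangular box 52 x 36 x 12 mm, about 30 g, rows of small dark slots and a white strip across one end on its top. Origin: centre of its underside; x along its 52 mm length (white strip at +x), y across its 36 mm width, z up. Starts flat on the table, label up, at any yaw up to 1.2 rad either way.
- block_red: fixed cooling block with a red top: aluminium base 84 x 66 x 12 mm carrying a red flat top panel 74 x 56 mm, whose upper face is 15 mm above the table. Origin: centre of the underside, on the table; x along the 84 mm length, y along the 66 mm width, z up. No rim: a cassette lies on the flat panel.
- block_yellow: fixed cooling block with a yellow top: aluminium base 84 x 66 x 12 mm carrying a yellow flat top panel 74 x 56 mm, whose upper face is 15 mm above the table. Origin: centre of the underside, on the table; x along the 84 mm length, y along the 66 mm width, z up. No rim: a cassette lies on the flat panel.
- block_green: fixed cooling block with a green top: aluminium base 84 x 66 x 12 mm carrying a green flat top panel 74 x 56 mm, whose upper face is 15 mm above the table. Origin: centre of the underside, on the table; x along the 84 mm length, y along the 66 mm width, z up. No rim: a cassette lies on the flat panel.
- block_blue: fixed cooling block with a blue top: aluminium base 84 x 66 x 12 mm carrying a blue flat top panel 74 x 56 mm, whose upper face is 15 mm above the table. Origin: centre of the underside, on the table; x along the 84 mm length, y along the 66 mm width, z up. No rim: a cassette lies on the flat panel.
- open_cassette: bystander: empty red cassette lying unfolded, shell and lid side by side, 52 x 74 mm and 9 mm high, loose. Origin: centre of its underside; x along 52 mm, y along 74 mm. To be left alone. Also about, not listed: two loose steel base moulds, 54 x 36 x 12 mm, among these things.
- capsule: bystander: round green biopsy capsule, a disc 42 mm across and 12 mm high with small dark holes on top, loose. Origin: centre of its underside. To be left alone. Everything within 0.7 m in front of the robot is at most 35 mm high, and neighbouring things' centres are at least 0.10 m apart.

How it is judged (in metres and radians):
On the way, in this order (a step that is already met when the one before it is completed fails the run):
1. the red cassette lies released on the red block while no other cassette lies on its block yet (horizontal distance between cassette_red and block_red below 0.012 m and angle between the x axis of cassette_red and the x axis of block_red, either way round below 0.26 rad and angle between cassette_red's own z axis and vertical below 0.08 rad and z of cassette_red in the frame of block_red between 0.011 and 0.018 m and contact force between the fingers and cassette_red below 0.1 N and linear speed of cassette_red below 0.03 m/s and horizontal distance between cassette_yellow and block_yellow above 0.04 m and horizontal distance between cassette_green and block_green above 0.04 m and horizontal distance between cassette_blue and block_blue above 0.04 m), for 0.2 s.
2. all four cassettes lie on the blocks of their colours (horizontal distance between cassette_red and block_red below 0.012 m and angle between the x axis of cassette_red and the x axis of block_red, either way round below 0.26 rad and angle between each of cassette_red, cassette_yellow, cassette_green, cassette_blue's own z axis and vertical below 0.08 rad and z of cassette_red in the frame of block_red between 0.011 and 0.018 m and contact force between the fingers and cassette_red below 0.1 N and linear speed of each of cassette_red, cassette_yellow, cassette_green, cassette_blue below 0.03 m/s and horizontal distance between cassette_yellow and block_yellow below 0.012 m and angle between the x axis of cassette_yellow and the x axis of block_yellow, either way round below 0.26 rad and z of cassette_yellow in the frame of block_yellow between 0.011 and 0.018 m and contact force between the fingers and cassette_yellow below 0.1 N and horizontal distance between cassette_green and block_green below 0.012 m and angle between the x axis of cassette_green and the x axis of block_green, either way round below 0.26 rad and z of cassette_green in the frame of block_green between 0.011 and 0.018 m and contact force between the fingers and cassette_green below 0.1 N and horizontal distance between cassette_blue and block_blue below 0.012 m and angle between the x axis of cassette_blue and the x axis of block_blue, either way round below 0.26 rad and z of cassette_blue in the frame of block_blue between 0.011 and 0.018 m and contact force between the fingers and cassette_blue below 0.1 N), for 0.2 s.
At the end, for the whole second after the job is handed in: Each closed cassette lies flat, label up, on the block of its colour (underside at the panel's height, tilt under 0.08 rad), its centre within 12 mm of the block's centre and its length within 0.26 rad (15 degrees) of the block's length, either way round, released and at rest (all of step 2); the robot touches nothing.
It fails at once if the empty open red cassette is displaced by more than 15 mm (distance of open_cassette from where it was at the start of the episode above 0.015 m).
It fails at once if the round green capsule is displaced by more than 15 mm (distance of capsule from where it was at the start of the episode above 0.015 m).
It fails at once if a cassette is dropped or thrown (faster than 0.8 m/s while the fingers do not touch it) ((linear speed of cassette_red above 0.8 m/s and contact force between the fingers and cassette_red below 0.05 N) or (linear speed of cassette_yellow above 0.8 m/s and contact force between the fingers and cassette_yellow below 0.05 N) or (linear speed of cassette_green above 0.8 m/s and contact force between the fingers and cassette_green below 0.05 N) or (linear speed of cassette_blue above 0.8 m/s and contact force between the fingers and cassette_blue below 0.05 N)).
It also fails if it takes over 112 s, if anything falls off the work surface, if the arm or the gripper's body presses on something with over 40 N, if the wrist force passes 120 N, or if a joint passes its speed limit or range.

### The arm

A 6-joint arm with a two-finger parallel gripper is mounted at the origin on the work surface. World frame = base frame: x ahead of the robot, y to its left, z up, the work surface at z = 0. Lengths are in m, angles in degrees, forces in N, time in s.
With the tool pointing down it reaches from about 0.325 to 0.9 m from the base axis. Payload 6.1 kg.
Tool frame: the origin (TCP) lies at the very end of the fingers, on their centre line; the grasp point (between the pads) lies 19 mm behind it (tcp_to_grasp is the distance from the TCP to the grasp point, in m); z points along the fingers, y is the line along which they close (so a half turn about z gives the same grasp; the last joint's range is limited). The gripper opens to 85 mm and grips with 20 to 120 N. Pads are 22 mm wide; open, the fingers measure 114 mm over their backs; the gripper's body (76 mm by 85 mm) begins 54 mm behind the grasp point. The pads swing forward as they close: fully open they stand 13 mm farther back than shut.
Start: joints at [-73.058, 12.628, 87.462, -0, 79.91, -7.225], TCP at [0.256, -0.57, 0.231] pointing down, gripper open.
Joint ranges: [-170.65, 170.65], [-52.31, 119.04], [5.05, 147.46], [-71.25, 251.25], [11.57, 151.72], [-153.62, 153.62]. Speed limits (degrees/s): [147.25, 147.25, 172.46, 180, 180, 180].

### API

Orientations are given as [roll, pitch, yaw] about the fixed x, y, z axes, in that order (R = Rz(yaw) Ry(pitch) Rx(roll)).
In Python, from cell import get_state, read_camera, get_calibration, sign_off, cut_out, tcp_to_grasp gives the robot as it stands.
- The arm moves only by the tool step_arm, never from a script. Its argument "targets" is one flat list of numbers, 7 for each row, row after row: the shift along the tool's x, y, z normalised to -1 to 1, where 1 is 200 mm, then the turn, a rotation vector about the tool's x, y, z normalised to -1 to 1, where 1 is pi/4 rad, then the opening, from -1 (shut) to 1 (fully open). A call has 1 to 12 rows; each row is the pose to reach, as a shift and turn from the pose commanded when the call began, along the tool's axes at that moment; what a row does not reach only later rows make up. A row lasts 1/10 s, in which the tool goes at most 50 mm and 8.59 degrees, less where a joint would pass 70% of its speed; a pose out of reach is approached as far as the arm can. A call with a number of a shift or a turn outside -1 to 1 is refused whole. A call with a gripper value outside its range is refused whole. The fingers move at their own pace and stop on an object; "grip_force" is the grip in N (left out, the last holds). Time passes only in rows, so rows that repeat a pose let the fingers close. It gives the time, the measured TCP pose, the force, the opening and the grip force at its end, in the units of the state.
- get_state(): the state, without advancing time (a new reading comes with each control period).
- read_camera(name): name is "scene" or "top" or "wrist"; returns the picture (400x640x3 uint8, blue, green, red); there is no depth.
- get_calibration(name): a dict with "fov_y" (degrees; the focal length in pixels is half the picture's height over the tangent of half this angle, whatever the lens; pixels are square), "cx", "cy" (the principal point, pixels), "dist" ([k1, k2, p1, p2, k3] as OpenCV has them; the pictures are not rectified), "position" and "orientation" of the camera in the world. Camera axes: x right, y down, z forward; pixel columns grow to the right and rows downward; lengths in m; the calibration is good to about 2 mm. A picture is of the moment at which its call begins: read the wrist's pose just before it. get_calibration takes no time and is no camera call; for the wrist camera it gives the pose at the moment of the call.
- sign_off(): hands the job in; it is judged then, once.
Trained networks look in the newest picture that a camera, given by its name, has taken for a name from the list of things; names that differ only in an ending like _2 or _b are one class to them, and where a whole thing is asked for, a point or a joint stands for the part that bears it (a point fixed in the world has none). Each returns a list of dicts, best first, with "score" (0 to 1); they miss things now and then, are a little off and sometimes report something else, mostly with a low value. They report only what shows in the picture. A call takes as long as a camera call.
- cut_out(label, camera): "mask" (400x640 bool, what is visible of it) and "rect" ([left, top, right, bottom] in pixels, round what is visible of it).
The state is a dict: "clock": time; "qpos": joint angles; "joint_velocities": joint speeds; "joint_efforts": joint torques, N m; "position": TCP position; "tool_rot": TCP orientation; "ft_force": force on the tool from outside, world axes, zero at the start; "ft_torque": the same for the moment, N m; "finger_gap": finger opening in m; "finger_force": force on a finger pad.
Only numpy, scipy, OpenCV 4.12 (cv2) and the standard library are available. Lean on these libraries where they do the work, as an engineer would, in place of code of your own. Each camera call takes 0.05 s, during which the arm holds its last target. There are 200 camera calls.

## Working session

There is one attempt and no reset: what is moved stays moved. The work goes in short steps, Python scripts to look and compute and a tool call to move; the robot and the scene stay as the last step left them, time stands still between calls to the robot, and variables do not carry over. Pictures are saved under pics/ and viewed, at most 14 in all, crops included, and the job is handed in when it is done.

Besides the shell and the picture viewer there is one more tool, called after "Call:" by a JSON object that holds its "fn" and its "kwargs", one argument or row to a line. step_arm: Moves the arm, as the interface text tells. Its arguments: {"type":"object","properties":{"targets":{"type":"array","items":{"type":"number","minimum":-1,"maximum":1}},"grip_force":{"type":"number"}},"required":["targets"]}

```bash
ls; mkdir -p pics; python3 - <<'E'
from cell import *
import cv2
s=get_state();print(s)
for n in("scene","top","wrist"):
    c=get_calibration(n);print(n,c)
for n in("scene","top"):
    cv2.imwrite(f"pics/{n}0.png",read_camera(n))
print(tcp_to_grasp)
E
```

```text
pics
{'clock': 0.0, 'qpos': array([-7.30575281e+01,  1.26764545e+01,  8.75255023e+01, -2.74672992e-03,
        7.99104309e+01, -7.22353973e+00]), 'joint_velocities': array([ 0.03319234, -0.05987731,  0.022868  , -0.00962891,  0.06779445,
        0.07378472]), 'joint_efforts': array([ 5.22005557e-04, -4.96893454e+01, -3.89391160e+01, -1.26195159e-04,
        1.10220071e-02,  3.69191696e-05]), 'position': array([ 0.25568198, -0.56964347,  0.23018856]), 'tool_rot': array([-1.79888164e+02, -1.14498650e-02,  2.41664843e+01]), 'ft_force': array([0.29287698, 0.32097145, 0.17014883]), 'ft_torque': array([ 0.01466024,  0.02894402, -0.03766085]), 'finger_force': 0.0, 'finger_gap': 0.0855823385978282}
scene {'fov_y': 52.41718195949792, 'cx': 321.3881090790117, 'cy': 189.78657041073313, 'dist': array([-0.02025168,  0.        ,  0.        ,  0.        ,  0.        ]), 'position': array([1.00927255, 0.26785526, 0.78102117]), 'orientation': array([-144.00851035,    0.65944422,  117.04552098])}
top {'fov_y': 45.15648480221046, 'cx': 312.4476328853153, 'cy': 202.60832257302084, 'dist': array([-0.03920472,  0.        ,  0.        ,  0.        ,  0.        ]), 'position': array([0.28026644, 0.00914359, 1.32318326]), 'orientation': array([-168.85040645,   -0.3818004 ,  -88.90677995])}
wrist {'fov_y': 71.92808085046758, 'cx': 314.8058256152795, 'cy': 203.90532560682277, 'dist': array([-0.02521271,  0.        ,  0.        ,  0.        ,  0.        ]), 'position': array([ 0.32673735, -0.53832326,  0.37279406]), 'orientation': array([ 1.62163326e+02,  1.51495311e-01, -6.57730697e+01])}
0.0187
```

View pics/top0.png

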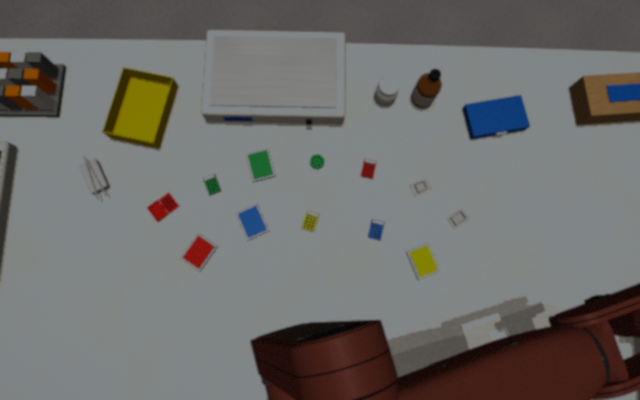

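View pics/scene0.png

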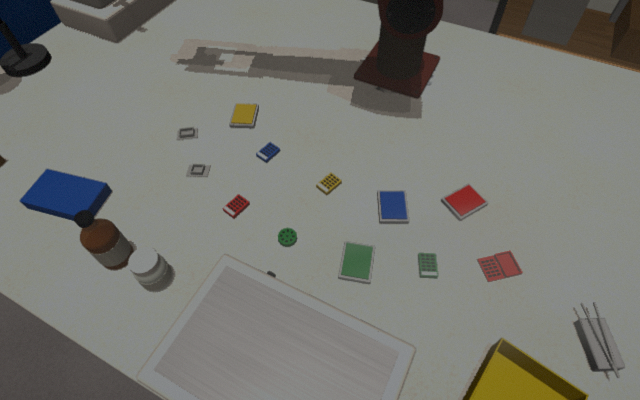

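```bash
cat > h.py <<'E'
from cell import *
import cv2, numpy as np
from scipy.spatial.transform import Rotation as R
COL=["red","yellow","green","blue"]
def toplane(px,c,z):
    f=200/np.tan(np.radians(c["fov_y"]/2))
    K=np.array([[f,0,c["cx"]],[0,f,c["cy"]],[0,0,1]])
    u=cv2.undistortPoints(np.float64(px).reshape(-1,1,2),K,np.float64(c["dist"])).reshape(-1,2)
    d=np.c_[u,np.ones(len(u))]@R.from_euler("xyz",c["orientation"],degrees=True).as_matrix().T
    p=np.array(c["position"]); return (p+d*((z-p[2])/d[:,2])[:,None])[:,:2]
def rect(mask,c,z):
    """centre, size, yaw of long side (deg) of the mask laid on plane z, cells averaged"""
    k=[m for m in cv2.findContours(cv2.resize(mask.astype(np.uint8),None,fx=4,fy=4,interpolation=cv2.INTER_LINEAR),cv2.RETR_EXTERNAL,cv2.CHAIN_APPROX_NONE)[0]]
    px=(max(k,key=cv2.contourArea).reshape(-1,2)+.5)/4-.5
    (x,y),(w,h),a=cv2.minAreaRect((toplane(px,c,z)*1000).astype(np.float32))
    if h>w: w,h,a=h,w,a+90
    a=(a+90)%180-90
    m=toplane(np.argwhere(mask)[:,::-1],c,z).mean(0)
    return np.round([x/1000,y/1000,*m],4),np.round([w,h,a],1)
def find(label,cam,z):
    im=read_camera(cam); c=get_calibration(cam)
    for d in cut_out(label,cam)[:2]:
        print(label,cam,round(d["score"],2),[int(v) for v in d["rect"]],*rect(d["mask"],c,z))
E
python3 - <<'E'
from h import *
for cam in("top","scene"):
    for o,z in[("cassette_"+k,.012) for k in COL]+[("block_"+k,.014) for k in COL]+[("open_cassette",.009),("capsule",.012)]: find(o,cam,z)
E
```

```text
cassette_red top 0.73 [358, 159, 376, 176] [ 0.6405 -0.1502  0.64   -0.1504] [ 55.1  37.  -11.3]
cassette_yellow top 0.49 [305, 210, 320, 233] [0.4875 0.011  0.4873 0.0111] [ 56.   38.9 -17.2]
cassette_green top 0.6 [202, 178, 221, 197] [0.5861 0.2876 0.5858 0.288 ] [58.2 41.3 24.6]
cassette_blue top 0.55 [368, 220, 386, 243] [ 0.4666 -0.1717  0.4667 -0.171 ] [ 55.9  40.5 -12.6]
block_red top 0.58 [180, 231, 215, 269] [0.3968 0.3139 0.3967 0.3132] [ 86.   72.2 -34.4]
block_yellow top 0.74 [408, 244, 438, 278] [ 0.3824 -0.2985  0.3823 -0.2984] [86.  70.1 23. ]
block_green top 0.74 [248, 149, 275, 180] [0.6447 0.1542 0.6441 0.1544] [90.7 70.2 16.1]
block_blue top 0.57 [237, 205, 266, 242] [0.4812 0.1702 0.481  0.1703] [91.5 71.1 23.6]
open_cassette top 0.92 [144, 192, 176, 224] [0.5196 0.4233 0.5189 0.4238] [ 77.4  60.2 -48.7]
open_cassette top 0.42 [309, 155, 323, 165] [ 0.6599 -0.0025  0.6596 -0.0032] [43.4 41.9  1.2]
capsule top 0.47 [309, 154, 319, 166] [ 0.659  -0.0053  0.6587 -0.005 ] [43.3 41.8  1.2]
cassette_red scene 0.64 [226, 193, 246, 216] [ 0.6421 -0.1483  0.6426 -0.1484] [ 54.6  40.4 -11.4]
cassette_yellow scene 0.79 [315, 173, 342, 194] [0.4908 0.012  0.4912 0.0119] [ 57.8  42.  -17.4]
cassette_green scene 0.76 [416, 253, 438, 279] [0.5866 0.2885 0.5873 0.2885] [58.  43.2 26.6]
block_red scene 0.57 [439, 185, 488, 222] [0.401  0.3114 0.4017 0.3116] [ 93.   72.5 -31.1]
block_red scene 0.32 [339, 241, 375, 284] [0.6484 0.1556 0.6487 0.156 ] [91.9 67.5 16.9]
block_green scene 0.72 [336, 238, 375, 283] [0.6476 0.155  0.6487 0.1556] [89.3 67.  16.1]
open_cassette scene 0.91 [479, 255, 522, 282] [0.522  0.4215 0.5227 0.4224] [ 79.8  56.1 -49.5]
capsule scene 0.7 [274, 229, 293, 246] [ 0.661  -0.0035  0.6601 -0.0033] [46.7 40.7 29.1]
capsule scene 0.46 [338, 241, 376, 280] [0.646  0.1546 0.6476 0.1551] [91.9 68.1 16.2]
```

```bash
cat >> h.py <<'E'
def plan(x,y,z,yaw):
    s=get_state(); p=np.array(s["position"]); r=R.from_euler("xyz",s["tool_rot"],degrees=True)
    t=np.array([x,y,z]); g=R.from_euler("xyz",[180,0,yaw],degrees=True); n=1
    turn=(r.inv()*g).as_rotvec(); 
    while True:
        q=r; pp=p; out=[]
        for i in range(n):
            d=q.inv().apply((t-p)/n)/.2; v=turn/n/(np.pi/4); out.append(np.r_[d,v]); q=q*R.from_rotvec(turn/n)
        if max(np.abs(o).max() for o in out)<=1: break
        n+=1
    k=max(np.linalg.norm(t-p)/n/.05,np.degrees(np.linalg.norm(turn))/n/8.59)
    print("plan",round(s["clock"],1),"rows/call",round(k,1)); [print(*np.round(o,3),sep=", ") for o in out]
E
python3 -c "
from h import *
plan(.641,-.1495,.15,78.6)"
```

```text
plan 2.1 rows/call 3.8
0.873, -0.377, 0.135, -0.0, 0.0, -0.403
0.947, -0.086, 0.135, -0.0, 0.0, -0.403
0.927, 0.213, 0.135, -0.0, 0.0, -0.403
```

Call:
{"fn": "step_arm", "kwargs": {
  "targets": [0.873, -0.377, 0.135, 0, 0, -0.403, 0.5, 0.873, -0.377, 0.135, 0, 0, -0.403, 0.5, 0.873, -0.377, 0.135, 0, 0, -0.403, 0.5, 0.873, -0.377, 0.135, 0, 0, -0.403, 0.5, 0.873, -0.377, 0.135, 0, 0, -0.403, 0.5],
  "grip_force": 25
}}

```text
clock: 2.6
position: [0.3871, -0.4256, 0.2033]
tool_rot: [-179.9, -0.1, 42.6]
ft_force: [-0.6, 0.4, 0.9]
finger_gap: 0.064
finger_force: 0.0
```

Call:
{"fn": "step_arm", "kwargs": {
  "targets": [0.947, -0.086, 0.135, 0, 0, -0.403, 0.5, 0.947, -0.086, 0.135, 0, 0, -0.403, 0.5, 0.947, -0.086, 0.135, 0, 0, -0.403, 0.5, 0.947, -0.086, 0.135, 0, 0, -0.403, 0.5, 0.947, -0.086, 0.135, 0, 0, -0.403, 0.5]
}}

```text
clock: 3.1
position: [0.515, -0.2861, 0.1765]
tool_rot: [-179.9, -0.1, 60.7]
ft_force: [-0.0, -0.4, 0.0]
finger_gap: 0.0644
finger_force: 0.0
```

Call:
{"fn": "step_arm", "kwargs": {
  "targets": [0.927, 0.213, 0.135, 0, 0, -0.403, 0.5, 0.927, 0.213, 0.135, 0, 0, -0.403, 0.5, 0.927, 0.213, 0.135, 0, 0, -0.403, 0.5, 0.927, 0.213, 0.135, 0, 0, -0.403, 0.5, 0.927, 0.213, 0.135, 0, 0, -0.403, 0.5, 0.927, 0.213, 0.135, 0, 0, -0.403, 0.5]
}}

```text
clock: 3.7
position: [0.6413, -0.1498, 0.1499]
tool_rot: [-180.0, 0.0, 78.6]
ft_force: [0.2, -0.0, 0.0]
finger_gap: 0.0637
finger_force: 0.0
```

```bash
python3 - <<'E'
from h import *
s=get_state();print(s["position"],s["tool_rot"],s["finger_gap"])
find("cassette_red","wrist",.012)
cv2.imwrite("pics/w1.png",read_camera("wrist"))
plan(.641,-.1495,.02,78.6)
E
```

```text
[ 0.64133522 -0.14982696  0.14992374] [-1.79955222e+02  3.93329858e-02  7.86467076e+01] 0.06372265410002328
cassette_red wrist 0.61 [291, 177, 337, 210] [ 0.6391 -0.1511  0.6396 -0.1509] [ 52.1  38.1 -11.4]
plan 3.9 rows/call 2.6
0.01, -0.001, 0.653, 0.0, 0.001, -0.003
```

View pics/w1.png

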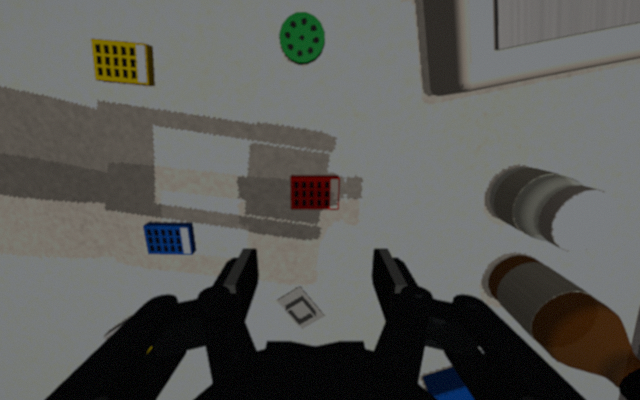

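Call:
{"fn": "step_arm", "kwargs": {
  "targets": [0, -0.005, 0.25, 0, 0, 0, 0.5, 0, -0.005, 0.5, 0, 0, 0, 0.5, 0, -0.005, 0.65, 0, 0, 0, 0.5, 0, -0.005, 0.7, 0, 0, 0, 0.5, 0, -0.005, 0.735, 0, 0, 0, 0.5, 0, -0.005, 0.75, 0, 0, 0, 0.5, 0, -0.005, 0.75, 0, 0, 0, 0.5]
}}

```text
clock: 4.55
position: [0.6417, -0.1501, 0.0022]
tool_rot: [179.8, 0.0, 78.5]
ft_force: [-0.2, -0.2, -0.0]
finger_gap: 0.0643
finger_force: 0.0
```

Call:
{"fn": "step_arm", "kwargs": {
  "targets": [0, 0, 0, 0, 0, 0, 0, 0, 0, 0, 0, 0, 0, -0.2, 0, 0, 0, 0, 0, 0, -0.3, 0, 0, 0, 0, 0, 0, -0.3, 0, 0, 0, 0, 0, 0, -0.3, 0, 0, 0, 0, 0, 0, -0.3]
}}

```text
clock: 5.15
position: [0.642, -0.1499, 0.0026]
tool_rot: [179.8, 0.0, 78.6]
ft_force: [-1.1, -0.3, 5.8]
finger_gap: 0.0512
finger_force: 26.8
```

Call:
{"fn": "step_arm", "kwargs": {
  "targets": [0, 0, -0.05, 0, 0, 0, -0.3, 0, 0, -0.15, 0, 0, 0, -0.3, 0, 0, -0.35, 0, 0, 0, -0.3, 0, 0, -0.5, 0, 0, 0, -0.3, 0, 0, -0.5, 0, 0, 0, -0.3]
}}

```text
clock: 5.65
position: [0.6441, -0.1505, 0.1073]
tool_rot: [179.4, 0.1, 78.6]
ft_force: [1.1, -0.8, -0.2]
finger_gap: 0.0511
finger_force: 26.3
```

```bash
python3 - <<'E'
from h import *
cv2.imwrite("pics/w2.png",read_camera("wrist"))
s=get_state();print(s["finger_gap"],s["finger_force"])
plan(.398,.3135,.08,57)
E
```

```text
0.05115926364395529 26.33934885263443
plan 5.7 rows/call 3.5
0.676, -0.553, 0.036, 0.003, -0.0, 0.16
0.602, -0.633, 0.038, 0.003, -0.0, 0.16
0.518, -0.703, 0.039, 0.003, -0.0, 0.16
```

View pics/w2.png

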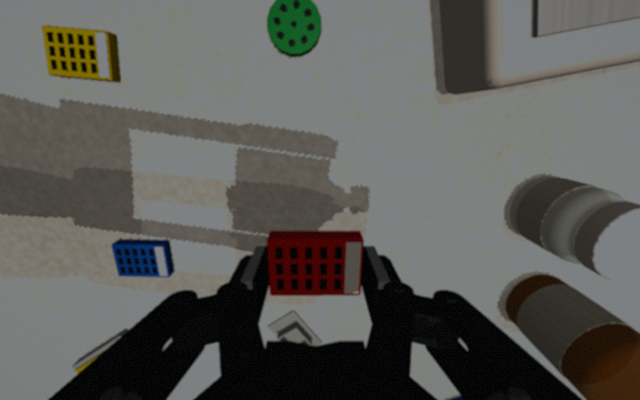

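Call:
{"fn": "step_arm", "kwargs": {
  "targets": [0.676, -0.553, 0.036, 0.003, 0, 0.16, -0.3, 0.676, -0.553, 0.036, 0.003, 0, 0.16, -0.3, 0.676, -0.553, 0.036, 0.003, 0, 0.16, -0.3, 0.676, -0.553, 0.036, 0.003, 0, 0.16, -0.3, 0.676, -0.553, 0.036, 0.003, 0, 0.16, -0.3]
}}

```text
clock: 6.2
position: [0.5553, 0.0084, 0.0911]
tool_rot: [-179.6, 0.0, 71.6]
ft_force: [1.2, -0.8, 0.3]
finger_gap: 0.0509
finger_force: 26.4
```

Call:
{"fn": "step_arm", "kwargs": {
  "targets": [0.602, -0.633, 0.038, 0.003, 0, 0.16, -0.3, 0.602, -0.633, 0.038, 0.003, 0, 0.16, -0.3, 0.602, -0.633, 0.038, 0.003, 0, 0.16, -0.3, 0.602, -0.633, 0.038, 0.003, 0, 0.16, -0.3, 0.602, -0.633, 0.038, 0.003, 0, 0.16, -0.3, 0.602, -0.633, 0.038, 0.003, 0, 0.16, -0.3]
}}

```text
clock: 6.8
position: [0.4774, 0.1593, 0.0854]
tool_rot: [-179.7, 0.1, 64.2]
ft_force: [0.5, 0.9, -0.1]
finger_gap: 0.0512
finger_force: 26.5
```

```bash
python3 - <<'E'
from h import *
find("block_red","wrist",.014)
find("cassette_red","wrist",get_state()["position"][2]+.012)
s=get_state();print(s["position"],s["tool_rot"])
plan(.398,.3135,.06,57)
E
```

```text
block_red wrist 0.79 [58, 28, 187, 135] [0.3977 0.3098 0.3987 0.3109] [ 88.3  65.9 -32.4]
block_red wrist 0.72 [362, 317, 416, 349] [0.4692 0.0288 0.4744 0.0267] [33.7 10.3 68.1]
cassette_red wrist 0.67 [266, 231, 362, 295] [0.4786 0.1599 0.4789 0.1609] [ 51.5  40.6 -25.7]
[0.47802421 0.15844122 0.08576186] [-1.79746879e+02  4.20403525e-02  6.40642660e+01]
plan 7.0 rows/call 3.5
0.522, -0.698, 0.132, -0.006, 0.001, 0.157
```

Call:
{"fn": "step_arm", "kwargs": {
  "targets": [0.515, -0.695, 0.132, -0.006, 0, 0.145, -0.3, 0.515, -0.695, 0.132, -0.006, 0, 0.145, -0.3, 0.515, -0.695, 0.132, -0.006, 0, 0.145, -0.3, 0.515, -0.695, 0.132, -0.006, 0, 0.145, -0.3, 0.515, -0.695, 0.132, -0.006, 0, 0.145, -0.3, 0.515, -0.695, 0.132, -0.006, 0, 0.145, -0.3]
}}

```text
clock: 7.6
position: [0.3973, 0.3126, 0.0599]
tool_rot: [180.0, 0.1, 57.7]
ft_force: [-0.5, -0.2, -0.2]
finger_gap: 0.051
finger_force: 26.5
```

```bash
python3 - <<'E'
from h import *
cv2.imwrite("pics/w3.png",read_camera("wrist"))
s=get_state();print(s["position"],s["tool_rot"],s["qpos"])
plan(.398,.312,.0195,57.6)
E
```

```text
[0.39771855 0.31214135 0.06003274] [1.79963210e+02 5.73964777e-02 5.76074274e+01] [ 2.92220111e+01  7.77900370e+00  1.12959592e+02 -6.93803618e-02
  5.92944286e+01  6.16500099e+01]
plan 7.7 rows/call 0.8
0.0, 0.001, 0.203, 0.001, 0.001, 0.0
```

View pics/w3.png

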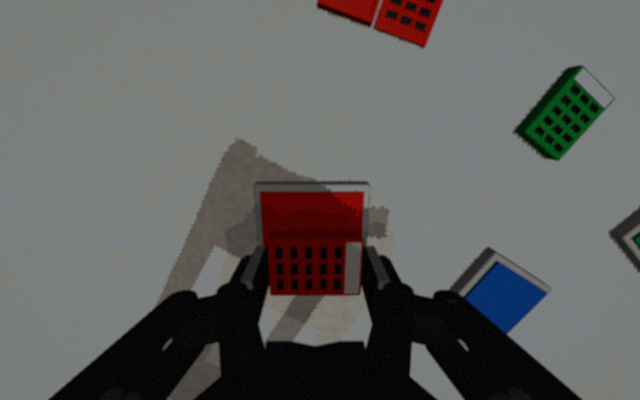

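Call:
{"fn": "step_arm", "kwargs": {
  "targets": [0, 0, 0.1, 0, 0, 0, -0.3, 0, 0, 0.17, 0, 0, 0, -0.3, 0, 0, 0.19, 0, 0, 0, -0.3, 0, 0, 0.2, 0, 0, 0, -0.3, 0, 0, 0.205, 0, 0, 0, -0.3, 0, 0, 0.21, 0, 0, 0, -0.3, 0, 0, 0.21, 0, 0, 0, -0.3]
}}

```text
clock: 8.35
position: [0.3972, 0.3131, 0.0184]
tool_rot: [180.0, 0.0, 57.7]
ft_force: [0.1, 1.2, -0.8]
finger_gap: 0.0512
finger_force: 26.5
```

Call:
{"fn": "step_arm", "kwargs": {
  "targets": [0, 0, 0.004, 0, 0, 0, -0.3, 0, 0, 0.008, 0, 0, 0, -0.3, 0, 0, 0.008, 0, 0, 0, -0.3]
}}

```text
clock: 8.65
position: [0.3972, 0.3132, 0.0176]
tool_rot: [180.0, 0.0, 57.7]
ft_force: [-2.6, -2.4, 8.7]
finger_gap: 0.051
finger_force: 27.4
```

Contact at 8.7 N: release and lift.

Call:
{"fn": "step_arm", "kwargs": {
  "targets": [0, 0, 0, 0, 0, 0, 0.2, 0, 0, 0, 0, 0, 0, 0.5, 0, 0, 0, 0, 0, 0, 0.5, 0, 0, 0, 0, 0, 0, 0.5, 0, 0, -0.1, 0, 0, 0, 0.5, 0, 0, -0.3, 0, 0, 0, 0.5, 0, 0, -0.55, 0, 0, 0, 0.5, 0, 0, -0.55, 0, 0, 0, 0.5]
}}

```text
clock: 9.45
position: [0.4013, 0.3156, 0.1337]
tool_rot: [179.6, -0.6, 57.7]
ft_force: [1.7, 0.7, 1.3]
finger_gap: 0.0636
finger_force: 0.0
```

```bash
python3 - <<'E'
from h import *
find("cassette_red","wrist",.027)
cv2.imwrite("pics/w4.png",read_camera("wrist"))
plan(.586,.288,.12,115.5)
E
```

```text
cassette_red wrist 0.72 [283, 189, 338, 230] [0.3951 0.3132 0.3953 0.3136] [ 51.7  37.4 -32.3]
plan 9.6 rows/call 3.4
0.2, 0.433, 0.016, -0.0, 0.0, -0.643
-0.034, 0.476, 0.016, -0.0, 0.0, -0.643
```

View pics/w4.png

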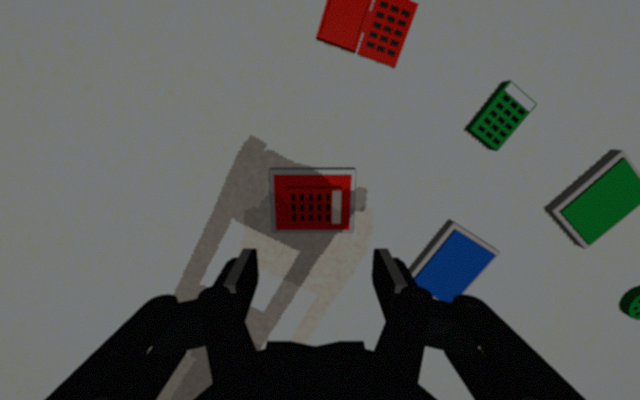

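```bash
python3 - <<'E'
from h import *
im=cv2.imread("pics/w4.png"); hsv=cv2.cvtColor(im,cv2.COLOR_BGR2HSV)
m=((hsv[...,0]<8)|(hsv[...,0]>172))&(hsv[...,1]>120); m[:150]=0;m[250:]=0;m[:,:250]=0;m[:,370:]=0
m=cv2.morphologyEx(m.astype(np.uint8),cv2.MORPH_CLOSE,np.ones((15,15)))
print(rect(m,get_calibration("wrist"),.015))
ys,xs=np.where(m);print(xs.min(),xs.max(),ys.min(),ys.max())
E
```

```text
(array([0.3926, 0.3121, 0.3931, 0.3128]), array([ 73.8,  55.5, -32.3]))
274 350 175 229
```

Call:
{"fn": "step_arm", "kwargs": {
  "targets": [0.2, 0.433, 0.016, 0, 0, -0.643, 0.5, 0.2, 0.433, 0.016, 0, 0, -0.643, 0.5, 0.2, 0.433, 0.016, 0, 0, -0.643, 0.5, 0.2, 0.433, 0.016, 0, 0, -0.643, 0.5, 0.2, 0.433, 0.016, 0, 0, -0.643, 0.5]
}}

```text
clock: 10.1
position: [0.4902, 0.2995, 0.1203]
tool_rot: [-179.7, 0.2, 86.6]
ft_force: [-0.4, -0.7, -0.2]
finger_gap: 0.0639
finger_force: 0.0
```

Call:
{"fn": "step_arm", "kwargs": {
  "targets": [-0.034, 0.476, 0.016, 0, 0, -0.643, 0.5, -0.034, 0.476, 0.016, 0, 0, -0.643, 0.5, -0.034, 0.476, 0.016, 0, 0, -0.643, 0.5, -0.034, 0.476, 0.016, 0, 0, -0.643, 0.5, -0.034, 0.476, 0.016, 0, 0, -0.643, 0.5, -0.034, 0.476, 0.016, 0, 0, -0.643, 0.5]
}}

```text
clock: 10.7
position: [0.5851, 0.2879, 0.1188]
tool_rot: [-179.9, 0.0, 115.4]
ft_force: [-0.1, -0.3, 0.1]
finger_gap: 0.064
finger_force: 0.0
```

```bash
python3 - <<'E'
from h import *
find("cassette_green","wrist",.012)
find("block_green","wrist",.014)
s=get_state();print(s["position"],s["tool_rot"],s["finger_gap"])
plan(.586,.288,.002,115.5)
E
```

```text
cassette_green wrist 0.76 [288, 181, 344, 218] [0.584  0.2897 0.5834 0.2902] [52.5 38.6 23.7]
block_green wrist 0.68 [271, 292, 350, 342] [0.6409 0.1629 0.639  0.165 ] [83.7 67.1 15.9]
[0.58573667 0.28817323 0.11996763] [-1.79964561e+02  3.27815043e-02  1.15479759e+02] 0.06422015370379507
plan 10.9 rows/call 2.4
-0.001, 0.001, 0.59, -0.001, 0.001, -0.0
```

Call:
{"fn": "step_arm", "kwargs": {
  "targets": [0.005, 0, 0.2, 0, 0, 0.028, 0.5, 0.005, 0, 0.4, 0, 0, 0.028, 0.5, 0.005, 0, 0.52, 0, 0, 0.028, 0.5, 0.005, 0, 0.57, 0, 0, 0.028, 0.5, 0.005, 0, 0.588, 0, 0, 0.028, 0.5, 0.005, 0, 0.588, 0, 0, 0.028, 0.5]
}}

```text
clock: 11.5
position: [0.5863, 0.2891, 0.0032]
tool_rot: [180.0, 0.0, 114.2]
ft_force: [0.3, 0.8, 0.2]
finger_gap: 0.0644
finger_force: 0.0
```

Call:
{"fn": "step_arm", "kwargs": {
  "targets": [0, 0, 0, 0, 0, 0, 0, 0, 0, 0, 0, 0, 0, -0.2, 0, 0, 0, 0, 0, 0, -0.3, 0, 0, 0, 0, 0, 0, -0.3, 0, 0, 0, 0, 0, 0, -0.3, 0, 0, 0, 0, 0, 0, -0.3]
}}

```text
clock: 12.1
position: [0.5873, 0.2894, 0.0046]
tool_rot: [179.8, 0.1, 114.3]
ft_force: [-0.4, -0.9, 6.1]
finger_gap: 0.0507
finger_force: 26.7
```

Call:
{"fn": "step_arm", "kwargs": {
  "targets": [0, 0, -0.05, 0, 0, 0, -0.3, 0, 0, -0.15, 0, 0, 0, -0.3, 0, 0, -0.35, 0, 0, 0, -0.3, 0, 0, -0.35, 0, 0, 0, -0.3]
}}

```text
clock: 12.5
position: [0.5896, 0.2904, 0.0793]
tool_rot: [179.5, 0.1, 114.3]
ft_force: [0.7, -0.2, 0.8]
finger_gap: 0.0508
finger_force: 26.3
```

```bash
python3 - <<'E'
from h import *
find("cassette_green","wrist",get_state()["position"][2]+.01)
find("block_green","wrist",.014)
s=get_state();print(s["position"],s["tool_rot"],s["finger_gap"],s["finger_force"])
plan(.644,.1555,.06,106.2)
E
```

```text
cassette_green wrist 0.81 [264, 223, 360, 292] [0.5851 0.2945 0.5848 0.2951] [50.2 38.7 24.1]
block_green wrist 0.91 [272, 323, 358, 339] [0.6316 0.1874 0.6266 0.1868] [79.7 21.7 16.9]
[0.58477987 0.28858763 0.07158233] [-1.79872324e+02  2.59590664e-02  1.14257284e+02] 0.05082276601867274 26.304326355457306
plan 12.7 rows/call 2.9
-0.728, -0.003, 0.058, -0.003, 0.001, 0.179
```

Call:
{"fn": "step_arm", "kwargs": {
  "targets": [-0.736, -0.005, 0.04, -0.003, 0, 0.179, -0.3, -0.736, -0.005, 0.04, -0.003, 0, 0.179, -0.3, -0.736, -0.005, 0.04, -0.003, 0, 0.179, -0.3, -0.736, -0.005, 0.04, -0.003, 0, 0.179, -0.3, -0.736, -0.005, 0.04, -0.003, 0, 0.179, -0.3]
}}

```text
clock: 13.2
position: [0.6442, 0.1528, 0.0625]
tool_rot: [-179.9, -0.0, 106.0]
ft_force: [0.2, 0.6, -0.6]
finger_gap: 0.0511
finger_force: 26.3
```

```bash
python3 - <<'E'
from h import *
cv2.imwrite("pics/w5.png",read_camera("wrist"))
s=get_state();print(s["position"],s["tool_rot"])
plan(.6444,.1537,.020,106.2)
E
```

```text
[0.64397323 0.15408628 0.0628309 ] [-1.79941128e+02 -2.89348801e-02  1.06140368e+02]
plan 13.2 rows/call 0.9
-0.003, 0.002, 0.214, -0.001, -0.001, -0.001
```

View pics/w5.png

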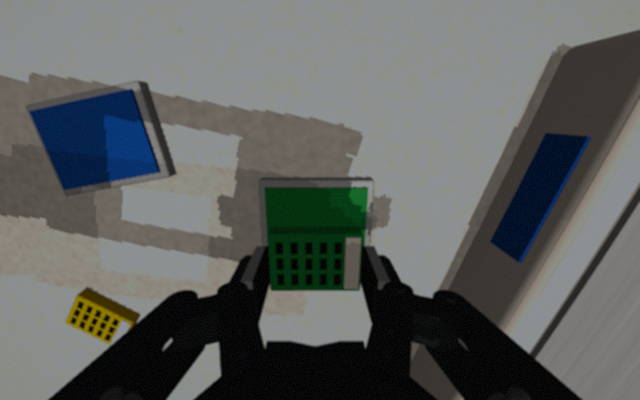

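Call:
{"fn": "step_arm", "kwargs": {
  "targets": [0, 0.004, 0.12, 0, 0, 0, -0.3, 0, 0.004, 0.18, 0, 0, 0, -0.3, 0, 0.004, 0.2, 0, 0, 0, -0.3, 0, 0.004, 0.21, 0, 0, 0, -0.3, 0, 0.004, 0.217, 0, 0, 0, -0.3, 0, 0.004, 0.221, 0, 0, 0, -0.3, 0, 0.004, 0.221, 0, 0, 0, -0.3]
}}

```text
clock: 13.95
position: [0.6465, 0.1546, 0.0209]
tool_rot: [179.8, 0.0, 106.2]
ft_force: [-1.6, 0.5, -1.0]
finger_gap: 0.0506
finger_force: 26.3
```

Call:
{"fn": "step_arm", "kwargs": {
  "targets": [0, 0, 0.005, 0, 0, 0, -0.3, 0, 0, 0.008, 0, 0, 0, -0.3, 0, 0, 0.008, 0, 0, 0, -0.3]
}}

```text
clock: 14.25
position: [0.6465, 0.1545, 0.0196]
tool_rot: [179.8, 0.0, 106.2]
ft_force: [-2.6, -0.4, 4.6]
finger_gap: 0.0508
finger_force: 26.8
```

Call:
{"fn": "step_arm", "kwargs": {
  "targets": [0, 0, 0, 0, 0, 0, 0.2, 0, 0, 0, 0, 0, 0, 0.5, 0, 0, 0, 0, 0, 0, 0.5, 0, 0, 0, 0, 0, 0, 0.5, 0, 0, -0.1, 0, 0, 0, 0.5, 0, 0, -0.3, 0, 0, 0, 0.5, 0, 0, -0.5, 0, 0, 0, 0.5, 0, 0, -0.5, 0, 0, 0, 0.5]
}}

```text
clock: 15.05
position: [0.6504, 0.1551, 0.1262]
tool_rot: [179.2, 0.1, 106.2]
ft_force: [0.7, 0.9, 0.8]
finger_gap: 0.064
finger_force: 0.0
```

```bash
cat >> h.py <<'E'
HUE={"red":(172,8),"yellow":(20,35),"green":(45,80),"blue":(100,125)}
def check(k):
    "cassette on its panel: both measured in one wrist picture"
    im=read_camera("wrist"); c=get_calibration("wrist"); hsv=cv2.cvtColor(im,cv2.COLOR_BGR2HSV)
    lo,hi=HUE[k]; h=hsv[...,0]; m=((h>=lo)|(h<=hi) if lo>hi else (h>=lo)&(h<=hi))&(hsv[...,1]>110)
    m[:130]=0;m[260:]=0;m[:,:245]=0;m[:,375:]=0
    m=cv2.morphologyEx(m.astype(np.uint8),cv2.MORPH_CLOSE,np.ones((15,15)))
    print("panel",*rect(m,c,.015)); 
    for d in cut_out("cassette_"+k,"wrist")[:1]: print("cassette",round(d["score"],2),d["rect"],*rect(d["mask"],c,.027))
E
python3 - <<'E'
from h import *
check("green")
plan(.4667,-.171,.12,77.4)
E
```

```text
panel [0.6414 0.1548 0.6407 0.1551] [72.8 55.3 16.1]
cassette 0.65 [278.7, 182.2, 336.8, 222.6] [0.6427 0.1564 0.6425 0.1569] [51.7 37.8 16.1]
plan 15.2 rows/call 3.7
-0.656, -0.66, -0.002, 0.003, -0.0, 0.32
-0.8, -0.476, -0.0, 0.003, -0.0, 0.32
```

Call:
{"fn": "step_arm", "kwargs": {
  "targets": [-0.656, -0.66, 0, 0.003, 0, 0.32, 0.5, -0.656, -0.66, 0, 0.003, 0, 0.32, 0.5, -0.656, -0.66, 0, 0.003, 0, 0.32, 0.5, -0.656, -0.66, 0, 0.003, 0, 0.32, 0.5, -0.656, -0.66, 0, 0.003, 0, 0.32, 0.5]
}}

```text
clock: 15.65
position: [0.5522, -0.0116, 0.1161]
tool_rot: [-179.7, 0.0, 91.6]
ft_force: [0.4, -0.5, -0.4]
finger_gap: 0.064
finger_force: 0.0
```

Call:
{"fn": "step_arm", "kwargs": {
  "targets": [-0.8, -0.476, 0, 0.003, 0, 0.32, 0.5, -0.8, -0.476, 0, 0.003, 0, 0.32, 0.5, -0.8, -0.476, 0, 0.003, 0, 0.32, 0.5, -0.8, -0.476, 0, 0.003, 0, 0.32, 0.5, -0.8, -0.476, 0, 0.003, 0, 0.32, 0.5, -0.8, -0.476, 0, 0.003, 0, 0.32, 0.5]
}}

```text
clock: 16.25
position: [0.465, -0.1711, 0.1174]
tool_rot: [-179.7, -0.0, 77.3]
ft_force: [0.2, -0.0, -0.3]
finger_gap: 0.0639
finger_force: 0.0
```

```bash
python3 - <<'E'
from h import *
find("cassette_blue","wrist",.012)
s=get_state();print(s["position"],s["tool_rot"],s["finger_gap"])
plan(.4667,-.171,.002,77.4)
E
```

```text
cassette_blue wrist 0.82 [286, 180, 346, 224] [ 0.4663 -0.1702  0.4667 -0.1696] [ 54.   39.5 -11.2]
[ 0.46573115 -0.17009744  0.11779432] [-1.79779589e+02 -1.26685578e-02  7.74435495e+01] 0.06395417379860985
plan 16.4 rows/call 2.3
-0.003, 0.008, 0.579, -0.005, -0.0, 0.001
```

Call:
{"fn": "step_arm", "kwargs": {
  "targets": [-0.001, 0.005, 0.2, -0.005, 0, -0.012, 0.5, -0.001, 0.005, 0.4, -0.005, 0, -0.012, 0.5, -0.001, 0.005, 0.51, -0.005, 0, -0.012, 0.5, -0.001, 0.005, 0.56, -0.005, 0, -0.012, 0.5, -0.001, 0.005, 0.575, -0.005, 0, -0.012, 0.5, -0.001, 0.005, 0.575, -0.005, 0, -0.012, 0.5]
}}

```text
clock: 16.95
position: [0.467, -0.1713, 0.004]
tool_rot: [179.9, 0.0, 78.0]
ft_force: [-0.3, -0.4, -0.3]
finger_gap: 0.0641
finger_force: 0.0
```

Call:
{"fn": "step_arm", "kwargs": {
  "targets": [0, 0, 0, 0, 0, 0, 0, 0, 0, 0, 0, 0, 0, -0.2, 0, 0, 0, 0, 0, 0, -0.3, 0, 0, 0, 0, 0, 0, -0.3, 0, 0, 0, 0, 0, 0, -0.3, 0, 0, 0, 0, 0, 0, -0.3]
}}

```text
clock: 17.55
position: [0.4676, -0.1723, 0.0051]
tool_rot: [179.7, 0.1, 77.9]
ft_force: [0.0, 1.7, 7.2]
finger_gap: 0.0508
finger_force: 26.7
```

Call:
{"fn": "step_arm", "kwargs": {
  "targets": [0, 0, -0.05, 0, 0, 0, -0.3, 0, 0, -0.15, 0, 0, 0, -0.3, 0, 0, -0.35, 0, 0, 0, -0.3, 0, 0, -0.35, 0, 0, 0, -0.3]
}}

```text
clock: 17.95
position: [0.4696, -0.1737, 0.0792]
tool_rot: [179.4, 0.2, 77.9]
ft_force: [1.5, -0.6, 0.7]
finger_gap: 0.0506
finger_force: 26.3
```

```bash
python3 - <<'E'
from h import *
find("cassette_blue","wrist",get_state()["position"][2]+.01)
s=get_state();print(s["position"],s["tool_rot"],s["finger_gap"],s["finger_force"])
plan(.481,.170,.08,113.6)
E
```

```text
cassette_blue wrist 0.75 [266, 225, 363, 289] [ 0.4687 -0.1677  0.469  -0.167 ] [ 50.2  38.2 -12.3]
[ 0.46694728 -0.17224643  0.07511235] [1.79758616e+02 1.00965094e-01 7.79342050e+01] 0.05096283766970497 26.333909332752228
plan 18.1 rows/call 3.4
0.844, -0.144, -0.014, 0.002, 0.002, -0.396
0.848, 0.121, -0.013, 0.002, 0.002, -0.396
```

Call:
{"fn": "step_arm", "kwargs": {
  "targets": [0.844, -0.144, -0.014, 0.002, 0, -0.396, -0.3, 0.844, -0.144, -0.014, 0.002, 0, -0.396, -0.3, 0.844, -0.144, -0.014, 0.002, 0, -0.396, -0.3, 0.844, -0.144, -0.014, 0.002, 0, -0.396, -0.3, 0.844, -0.144, -0.014, 0.002, 0, -0.396, -0.3]
}}

```text
clock: 18.55
position: [0.4716, 0.0022, 0.0748]
tool_rot: [-179.8, -0.0, 96.0]
ft_force: [-0.6, -1.3, -1.1]
finger_gap: 0.0508
finger_force: 26.3
```

```bash
python3 - <<'E'
from h import *
find("block_blue","wrist",.014)
s=get_state();print(s["position"],s["tool_rot"])
plan(.481,.168,.06,113.6)
E
```

```text
block_blue wrist 0.59 [299, 0, 432, 52] [0.4896 0.1372 0.4802 0.1409] [87.  29.9  6.3]
[ 4.72279961e-01 -3.54270717e-04  7.51929757e-02] [-1.79852055e+02  4.48782051e-02  9.58489173e+01]
plan 18.6 rows/call 3.4
0.833, 0.129, 0.075, -0.003, 0.0, -0.394
```

Call:
{"fn": "step_arm", "kwargs": {
  "targets": [0.833, 0.132, 0.075, -0.003, 0, -0.394, -0.3, 0.833, 0.132, 0.075, -0.003, 0, -0.394, -0.3, 0.833, 0.132, 0.075, -0.003, 0, -0.394, -0.3, 0.833, 0.132, 0.075, -0.003, 0, -0.394, -0.3, 0.833, 0.132, 0.075, -0.003, 0, -0.394, -0.3, 0.833, 0.132, 0.075, -0.003, 0, -0.394, -0.3]
}}

```text
clock: 19.25
position: [0.4826, 0.1666, 0.0604]
tool_rot: [180.0, 0.1, 113.5]
ft_force: [0.8, -0.1, -0.6]
finger_gap: 0.0511
finger_force: 26.3
```

```bash
python3 - <<'E'
from h import *
cv2.imwrite("pics/w6.png",read_camera("wrist"))
s=get_state();print(s["position"],s["tool_rot"])
plan(.4815,.168,.020,113.6)
E
```

```text
[0.48269958 0.16627109 0.06057405] [1.79980359e+02 7.41755932e-02 1.13420123e+02]
plan 19.3 rows/call 0.8
0.011, -0.002, 0.203, 0.0, 0.002, -0.004
```

View pics/w6.png

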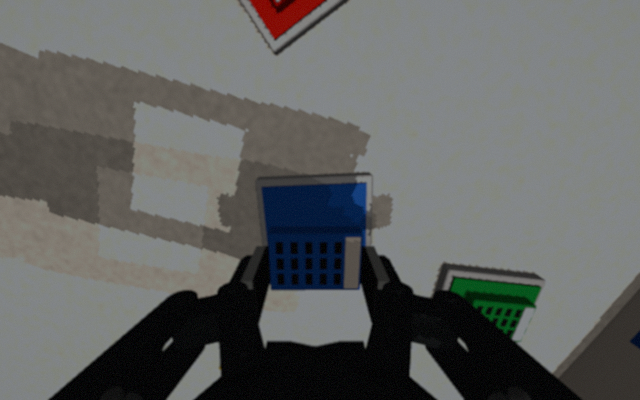

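Call:
{"fn": "step_arm", "kwargs": {
  "targets": [0, 0, 0.11, 0, 0, -0.035, -0.3, 0, 0, 0.17, 0, 0, -0.035, -0.3, 0, 0, 0.19, 0, 0, -0.035, -0.3, 0, 0, 0.2, 0, 0, -0.035, -0.3, 0, 0, 0.207, 0, 0, -0.035, -0.3, 0, 0, 0.212, 0, 0, -0.035, -0.3, 0, 0, 0.212, 0, 0, -0.035, -0.3]
}}

```text
clock: 20.0
position: [0.4834, 0.1676, 0.0202]
tool_rot: [179.9, 0.1, 115.1]
ft_force: [-3.2, -2.1, 7.2]
finger_gap: 0.0508
finger_force: 27.0
```

Call:
{"fn": "step_arm", "kwargs": {
  "targets": [0, 0, 0.003, 0, 0, 0, -0.3, 0, 0, 0.005, 0, 0, 0, -0.3, 0, 0, 0.005, 0, 0, 0, -0.3]
}}

```text
clock: 20.3
position: [0.4835, 0.1676, 0.0201]
tool_rot: [179.9, 0.1, 115.1]
ft_force: [-6.7, -2.8, 16.9]
finger_gap: 0.051
finger_force: 28.0
```

Call:
{"fn": "step_arm", "kwargs": {
  "targets": [0, 0, -0.005, 0, 0, 0, -0.3, 0, 0, -0.005, 0, 0, 0, 0.2, 0, 0, -0.005, 0, 0, 0, 0.5, 0, 0, -0.005, 0, 0, 0, 0.5, 0, 0, -0.005, 0, 0, 0, 0.5, 0, 0, -0.1, 0, 0, 0, 0.5, 0, 0, -0.3, 0, 0, 0, 0.5, 0, 0, -0.5, 0, 0, 0, 0.5, 0, 0, -0.5, 0, 0, 0, 0.5]
}}

```text
clock: 21.2
position: [0.4869, 0.1688, 0.1236]
tool_rot: [179.3, 0.2, 115.1]
ft_force: [0.5, 0.1, 0.5]
finger_gap: 0.064
finger_force: 0.0
```

```bash
python3 - <<'E'
from h import *
check("blue")
plan(.4885,.0115,.12,72.7)
E
```

```text
panel [0.4779 0.1705 0.4775 0.1713] [73.1 55.8 26.5]
cassette 0.84 [282.6, 181.1, 341.9, 224.0] [0.4803 0.1694 0.4796 0.1701] [51.  37.5 25.1]
plan 21.3 rows/call 4.9
-0.72, -0.309, -0.007, 0.006, 0.0, 0.942
```

Blue is within 3 mm. On to yellow.

Call:
{"fn": "step_arm", "kwargs": {
  "targets": [-0.72, -0.309, 0, 0.006, 0, 0.942, 0.5, -0.72, -0.309, 0, 0.006, 0, 0.942, 0.5, -0.72, -0.309, 0, 0.006, 0, 0.942, 0.5, -0.72, -0.309, 0, 0.006, 0, 0.942, 0.5, -0.72, -0.309, 0, 0.006, 0, 0.942, 0.5, -0.72, -0.309, 0, 0.006, 0, 0.942, 0.5, -0.72, -0.309, 0, 0.006, 0, 0.942, 0.5]
}}

```text
clock: 22.0
position: [0.4867, 0.0115, 0.1163]
tool_rot: [-179.7, 0.1, 72.9]
ft_force: [1.1, -0.9, 0.5]
finger_gap: 0.0638
finger_force: 0.0
```

```bash
python3 - <<'E'
from h import *
find("cassette_yellow","wrist",.012)
s=get_state();print(s["position"],s["tool_rot"],s["finger_gap"])
plan(.4885,.0115,.0025,72.7)
E
```

```text
cassette_yellow wrist 0.68 [290, 183, 344, 221] [0.4872 0.0122 0.4874 0.0126] [ 52.4  38.1 -17. ]
[0.48707164 0.01176051 0.1168336 ] [-1.79767674e+02  9.32668433e-02  7.28823159e+01] 0.06421588629047173
plan 22.1 rows/call 2.3
0.002, 0.01, 0.572, -0.005, 0.002, 0.004
```

Call:
{"fn": "step_arm", "kwargs": {
  "targets": [0.003, 0.005, 0.2, -0.005, 0, 0, 0.5, 0.003, 0.005, 0.4, -0.005, 0, 0, 0.5, 0.003, 0.005, 0.51, -0.005, 0, 0, 0.5, 0.003, 0.005, 0.555, -0.005, 0, 0, 0.5, 0.003, 0.005, 0.57, -0.005, 0, 0, 0.5, 0.003, 0.005, 0.57, -0.005, 0, 0, 0.5]
}}

```text
clock: 22.7
position: [0.4891, 0.0116, 0.0042]
tool_rot: [179.9, 0.1, 72.7]
ft_force: [0.6, -0.3, 0.2]
finger_gap: 0.064
finger_force: 0.0
```

Call:
{"fn": "step_arm", "kwargs": {
  "targets": [0, 0, 0, 0, 0, 0, 0, 0, 0, 0, 0, 0, 0, -0.2, 0, 0, 0, 0, 0, 0, -0.3, 0, 0, 0, 0, 0, 0, -0.3, 0, 0, 0, 0, 0, 0, -0.3, 0, 0, 0, 0, 0, 0, -0.3]
}}

```text
clock: 23.3
position: [0.4901, 0.0113, 0.0053]
tool_rot: [179.7, 0.0, 72.7]
ft_force: [-0.5, 1.2, 6.7]
finger_gap: 0.0509
finger_force: 26.7
```

Call:
{"fn": "step_arm", "kwargs": {
  "targets": [0, 0, -0.05, 0, 0, 0, -0.3, 0, 0, -0.15, 0, 0, 0, -0.3, 0, 0, -0.35, 0, 0, 0, -0.3, 0, 0, -0.35, 0, 0, 0, -0.3]
}}

```text
clock: 23.7
position: [0.4925, 0.0111, 0.0794]
tool_rot: [179.4, -0.0, 72.7]
ft_force: [1.1, -0.8, 0.3]
finger_gap: 0.051
finger_force: 26.3
```

```bash
python3 - <<'E'
from h import *
find("cassette_yellow","wrist",get_state()["position"][2]+.01)
s=get_state();print(s["position"],s["tool_rot"],s["finger_gap"],s["finger_force"])
plan(.382,-.2985,.08,113)
E
```

```text
cassette_yellow wrist 0.63 [268, 228, 362, 295] [0.4916 0.0149 0.4917 0.0157] [ 49.8  38.9 -17.3]
[0.48954172 0.01141322 0.07534163] [1.79727765e+02 5.15502444e-02 7.26792006e+01] 0.050845647759637666 26.27100169658661
plan 23.8 rows/call 3.3
-0.82, -0.026, -0.011, 0.003, 0.002, -0.448
-0.761, -0.307, -0.012, 0.003, 0.002, -0.448
```

Call:
{"fn": "step_arm", "kwargs": {
  "targets": [-0.82, -0.026, -0.011, 0.003, 0, -0.448, -0.3, -0.82, -0.026, -0.011, 0.003, 0, -0.448, -0.3, -0.82, -0.026, -0.011, 0.003, 0, -0.448, -0.3, -0.82, -0.026, -0.011, 0.003, 0, -0.448, -0.3, -0.82, -0.026, -0.011, 0.003, 0, -0.448, -0.3]
}}

```text
clock: 24.3
position: [0.4327, -0.1458, 0.0751]
tool_rot: [-179.8, 0.1, 92.6]
ft_force: [0.5, 0.2, -0.3]
finger_gap: 0.051
finger_force: 26.3
```

Call:
{"fn": "step_arm", "kwargs": {
  "targets": [-0.761, -0.307, 0.06, 0.003, 0, -0.448, -0.3, -0.761, -0.307, 0.06, 0.003, 0, -0.448, -0.3, -0.761, -0.307, 0.06, 0.003, 0, -0.448, -0.3, -0.761, -0.307, 0.06, 0.003, 0, -0.448, -0.3, -0.761, -0.307, 0.06, 0.003, 0, -0.448, -0.3, -0.761, -0.307, 0.06, 0.003, 0, -0.448, -0.3]
}}

```text
clock: 24.9
position: [0.3803, -0.2975, 0.0633]
tool_rot: [-179.7, -0.1, 112.9]
ft_force: [-0.6, -0.3, -0.6]
finger_gap: 0.0505
finger_force: 26.3
```

```bash
python3 - <<'E'
from h import *
cv2.imwrite("pics/w7.png",read_camera("wrist"))
s=get_state();print(s["position"],s["tool_rot"])
plan(.382,-.2985,.020,113)
E
```

```text
[ 0.38056369 -0.29697188  0.06344346] [-1.79741910e+02 -1.17736051e-01  1.12982113e+02]
plan 24.9 rows/call 0.9
-0.01, 0.005, 0.217, -0.006, -0.003, -0.0
```

View pics/w7.png

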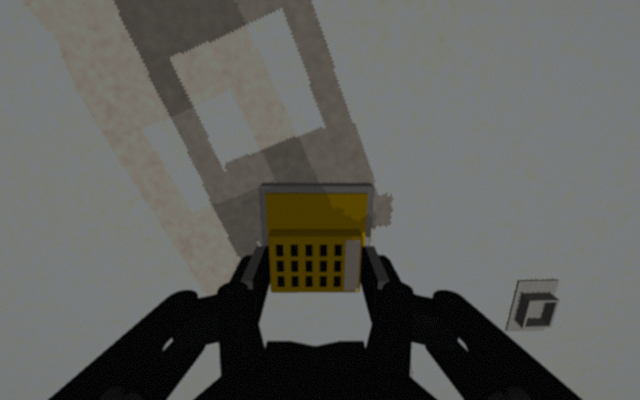

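Call:
{"fn": "step_arm", "kwargs": {
  "targets": [-0.013, 0.003, 0.11, -0.005, 0, 0, -0.3, -0.013, 0.003, 0.18, -0.005, 0, 0, -0.3, -0.013, 0.003, 0.2, -0.005, 0, 0, -0.3, -0.013, 0.003, 0.21, -0.005, 0, 0, -0.3, -0.013, 0.003, 0.217, -0.005, 0, 0, -0.3, -0.013, 0.003, 0.222, -0.005, 0, 0, -0.3, -0.013, 0.003, 0.222, -0.005, 0, 0, -0.3]
}}

```text
clock: 25.65
position: [0.3825, -0.301, 0.0205]
tool_rot: [180.0, 0.1, 113.0]
ft_force: [0.4, -0.7, -0.6]
finger_gap: 0.0512
finger_force: 26.3
```

Call:
{"fn": "step_arm", "kwargs": {
  "targets": [0, 0, 0.003, 0, 0, 0, -0.3, 0, 0, 0.006, 0, 0, 0, -0.3, 0, 0, 0.006, 0, 0, 0, -0.3]
}}

```text
clock: 25.95
position: [0.3827, -0.3013, 0.0203]
tool_rot: [180.0, 0.1, 113.0]
ft_force: [-1.9, 2.3, 10.3]
finger_gap: 0.051
finger_force: 27.3
```

Call:
{"fn": "step_arm", "kwargs": {
  "targets": [0, 0, 0, 0, 0, 0, 0.2, 0, 0, 0, 0, 0, 0, 0.5, 0, 0, 0, 0, 0, 0, 0.5, 0, 0, 0, 0, 0, 0, 0.5, 0, 0, -0.1, 0, 0, 0, 0.5, 0, 0, -0.3, 0, 0, 0, 0.5, 0, 0, -0.5, 0, 0, 0, 0.5, 0, 0, -0.5, 0, 0, 0, 0.5]
}}

```text
clock: 26.75
position: [0.3852, -0.3039, 0.1247]
tool_rot: [179.8, 0.6, 113.0]
ft_force: [0.7, -0.5, 0.3]
finger_gap: 0.064
finger_force: 0.0
```

```bash
python3 - <<'E'
from h import *
check("yellow")
for k in COL: find("cassette_"+k,"top",.027)
im=read_camera("scene"); cv2.imwrite("pics/s2.png",cv2.resize(im[80:300,150:550],(800,440)))
E
```

```text
panel [ 0.3792 -0.2978  0.3789 -0.2969] [73.9 55.6 23. ]
cassette_red top 0.82 [188, 238, 207, 263] [0.3968 0.3131 0.3968 0.3129] [ 55.2  40.8 -32.3]
cassette_yellow top 0.44 [429, 264, 438, 270] [ 0.3673 -0.3181  0.368  -0.3182] [ 21.4   9.3 -45.5]
cassette_green top 0.62 [251, 156, 265, 171] [0.6478 0.1551 0.6479 0.1552] [54.3 36.1 18.5]
cassette_green top 0.61 [177, 233, 217, 270] [0.3933 0.3109 0.3922 0.3098] [ 88.5  71.8 -31.8]
cassette_blue top 0.81 [243, 208, 262, 229] [0.4841 0.1711 0.4846 0.1705] [56.9 42.9 23.7]
```

View pics/s2.png

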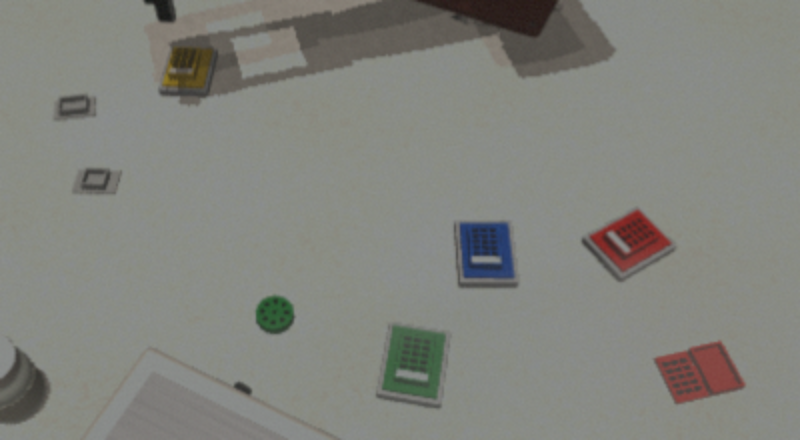

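```bash
python3 - <<'E'
from h import *
check("yellow")
cv2.imwrite("pics/w8.png",read_camera("wrist"))
E
```

```text
panel [ 0.3812 -0.3     0.3809 -0.2997] [74.9 56.6 23. ]
```

View pics/w8.png

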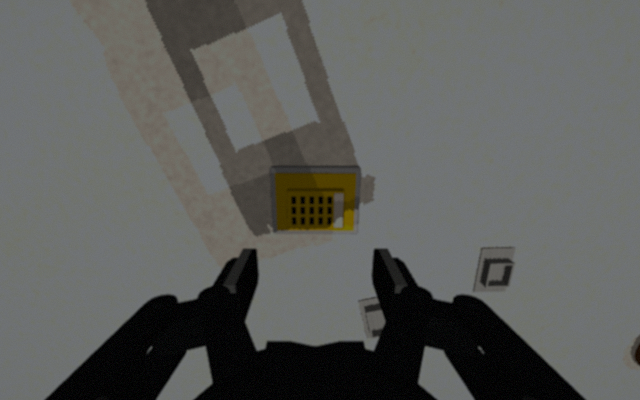

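```bash
python3 - <<'E'
from h import *
c=get_calibration("wrist")
print(toplane([[288,193],[345,193],[288,227],[345,227]],c,.027).mean(0), toplane([[275,174],[357,174],[275,232],[357,232]],c,.015).mean(0))
print(get_state()["clock"],get_state()["ft_force"]); sign_off()
E
```

```text
[ 0.38401126 -0.30313406] [ 0.38277675 -0.30131113]
27.45 [-0.32906859 -0.0882037   0.96231068]
the job is handed in; nothing more can be done
```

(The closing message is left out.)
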